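Set the black-clay ware back on its own display bases

TASK

The four black-clay pieces on the shop counter all stand on the wrong wooden bases: put the bottle upright in the middle of the round base, the jar in the middle of the square one, the beaker in the middle of the triangular one and the candlestick in the middle of the oblong one. Every base is taken, so park pieces on the empty terracotta tile on the way; no piece may be put down on the bare counter (it would pick up clay slip), and none may fall over. Leave the pot of tools where it stands.

Things in the scene. Friction and masses are not known exactly. Their poses are not given: they have to be found in the camera images.
- bottle: black-clay bottle, the tallest piece: 120 mm high, foot 48 mm across, round belly 68 mm across at 38 mm height, then a straight round neck 30 mm across from 80 mm height to the top. About 0.2 to 0.35 kg. Origin: centre of its underside; z up its axis. It stands upright on a wrong base at the start
- jar: black-clay round-bellied jar, the fattest piece: 96 mm high, foot 50 mm across, belly 88 mm across at 28 mm height, then a wide straight round neck 46 mm across from 60 mm height to the top. About 0.25 to 0.42 kg. Origin: centre of its underside; z up its axis. It stands upright on a wrong base at the start
- beaker: black-clay beaker, a straight open cylinder, the lowest piece: 85 mm high, 56 mm across all the way up, wall 5 mm. About 0.16 to 0.26 kg. Origin: centre of its underside; z up its axis. It stands upright on a wrong base at the start
- candlestick: black-clay candlestick: 110 mm high, flat round foot 62 mm across, thin stem 20 mm across, then a straight round cup 38 mm across from 68 mm height to the top. About 0.19 to 0.31 kg. Origin: centre of its underside; z up its axis. It stands upright on a wrong base at the start
- round_base: pale wooden disc, 110 mm across, 30 mm high, fixed to the counter. Flat top. Origin: centre of its underside. Home of the bottle
- square_base: pale wooden square block, 100 x 100 mm, 30 mm high, fixed to the counter. Flat top. Origin: centre of its underside; sides along x and y. Home of the jar
- triangle_base: pale wooden block, an equal-sided triangle, corners 75 mm from its centre (sides 130 mm long), 30 mm high, fixed to the counter. Flat top. Origin: its centre, on the underside; one corner points along x. Home of the beaker
- oblong_base: pale wooden oblong block, 135 mm (along x) x 75 mm (along y), 30 mm high, fixed to the counter. Flat top. Origin: centre of its underside. Home of the candlestick
- tile: square terracotta tile, 110 x 110 mm, 20 mm high, lower than the bases, fixed to the counter, empty at the start: the free parking spot. Flat top. Origin: centre of its underside
- brush_pot: bystander: open terracotta pot with three short tool handles sticking out of it, standing loose on the counter among the bases; 72 mm across at its rim, 122 mm high over the handles, about 0.5 kg. Origin: centre of its underside
Not all that is in view belongs to the job. Leave any green look-alike of the candlestick alone. Leave any red look-alike of the jar alone.

How it is judged:
At the end, for the whole second after the job is handed in: Each of the four pieces stands on its own base (bottle round, jar square, beaker triangle, candlestick oblong): its axis within 15 mm of the base's centre, its underside within 6 mm of the base's top, upright within 0.1 rad, at rest. The pot of tools stands upright within 30 mm of where it was (horizontal distance between bottle and round_base below 0.015 m and z of bottle in the frame of round_base between 0.024 and 0.036 m and angle between each of bottle, jar, beaker, candlestick, brush_pot's own z axis and vertical below 0.1 rad and linear speed of each of bottle, jar, beaker, candlestick below 0.03 m/s and horizontal distance between jar and square_base below 0.015 m and z of jar in the frame of square_base between 0.024 and 0.036 m and horizontal distance between beaker and triangle_base below 0.015 m and z of beaker in the frame of triangle_base between 0.024 and 0.036 m and horizontal distance between candlestick and oblong_base below 0.015 m and z of candlestick in the frame of oblong_base between 0.024 and 0.036 m and distance of brush_pot from where it was at the start of the episode below 0.03 m); the robot touches nothing.
It fails at once if a piece is put down on, or falls to, the bare counter (height (world z) of any of bottle, jar, beaker, candlestick below 0.01 m).
It fails at once if a piece is tipped over (angle between any of bottle, jar, beaker, candlestick's own z axis and vertical above 0.7 rad).
It fails at once if the pot of tools is shifted more than 30 mm or tipped over (distance of brush_pot from where it was at the start of the episode above 0.03 m or angle between brush_pot's own z axis and vertical above 0.4 rad).
It also fails if it takes over 147 s, if anything falls off the work surface, if the arm or the gripper's body presses on something with over 40 N, if the wrist force passes 120 N, or if a joint passes its speed limit or range.

ROBOT

A 6-joint arm with a two-finger parallel gripper is mounted at the origin on the work surface. World frame = base frame: x ahead of the robot, y to its left, z up, the work surface at z = 0. Lengths are in m, angles in rad, forces in N, time in s.
With the tool pointing down it reaches from about 0.375 to 0.9 m from the base axis. Payload 3.1 kg.
Tool frame: the origin (TCP) lies at the centre of the arm's flange, where the gripper is bolted on; the fingertips stand 182 mm ahead of it and the grasp point (between the pads) lies 164 mm ahead of it; z points along the fingers, y is the line along which they close (so a half turn about z gives the same grasp; the last joint's range is limited). The gripper opens to 87 mm and grips with 3 to 60 N. Pads are 19 mm wide; open, the fingers measure 117 mm over their backs; the gripper's body (75 mm by 190 mm) begins 51 mm behind the grasp point.
Start: joints at [0.957, 0.527, 1.433, -0, 1.181, -0.178], TCP at [0.264, 0.567, 0.405] pointing down, gripper open.
Joint ranges: [-3.08, 3.08], [-0.75, 2.2], [0.22, 2.44], [-1.43, 4.57], [0, 2.65], [-2.85, 2.85]. Speed limits (rad/s): [2.79, 2.79, 3.14, 3.14, 3.14, 3.14].

INTERFACE

Orientations are given as a unit quaternion [x, y, z, w].
In Python, from rig import * gives the robot as it stands.
- The arm moves only by the tool move_arm, never from a script. Its argument "commands" is a list that holds one entry, the list of rows, each a list of 6 numbers: the shift along the tool's x, y, z in units of 40 mm (1.0 is 40 mm), then the turn, a rotation vector about the tool's x, y, z in rad. A call has 1 to 12 rows; each row is the pose to reach, as a shift and turn from the pose commanded when the call began, along the tool's axes at that moment; what a row does not reach only later rows make up. A row lasts 1/8 s, in which the tool goes at most 62.5 mm and 10.7 degrees, less where a joint would pass 70% of its speed; a pose out of reach is approached as far as the arm can. A call with a gripper value outside its range is refused whole. "claw" is the closure, from -1 (fully open) to 1 (shut), so that 0 is half open, set as the call begins (left out, the last holds). The fingers move at their own pace and stop on an object; "squeeze" is the grip in N (left out, the last holds). Time passes only in rows, so rows that repeat a pose let the fingers close. It gives the time, the measured TCP pose, the force, the opening and the grip force at its end, in the units of the state.
- get_obs(): the state, without advancing time (a new reading comes with each control period).
- camera(name): name is "side" or "top"; returns a dict with "pixels" (420x560x3 uint8, blue, green, red), "range_z" (420x560 float32, m along the optical axis (not along the pixel's ray), 0 where there is no reading), "camera_matrix" (3x3 intrinsics, pixels), "extrinsics" (4x4, takes a point from world to camera coordinates). Camera axes: x right, y up, looking along -z (the intrinsics and any distortion apply to the point x, -y, -z); pixel columns grow to the right and rows downward; lengths in m; the calibration is good to about 2 mm. A picture is of the moment at which its call begins.
- hand_in(): hands the job in; it is judged then, once.
The state is a dict: "time": time; "q": joint angles; "joint_velocities": joint speeds; "joint_torque": joint torques, N m; "position": TCP position; "tool_rot": TCP orientation; "ft_force": force on the tool from outside, world axes, zero at the start; "moment": the same for the moment, N m; "grip_width": finger opening in m; "grip_force": force on a finger pad.
Only numpy, scipy, OpenCV 4.12 (cv2) and the standard library are available. Lean on these libraries where they do the work, as an engineer would, in place of code of your own. Each camera call takes 0.05 s, during which the arm holds its last target. There are 200 camera calls.

## Working session

There is one attempt and no reset: what is moved stays moved. The work goes in short steps, Python scripts to look and compute and a tool call to move; the robot and the scene stay as the last step left them, time stands still between calls to the robot, and variables do not carry over. Pictures are saved under pics/ and viewed, at most 14 in all, crops included, and the job is handed in when it is done.

Besides the shell and the picture viewer there is one more tool, called after "Emit:" as name(argument=value, ...), one argument or row to a line, values as JSON. move_arm: Moves the arm, as the interface text tells. Its arguments: {"type":"object","properties":{"commands":{"type":"array","items":{"type":"array","items":{"type":"array","items":{"type":"number"}}}},"claw":{"type":"number"},"squeeze":{"type":"number"}},"required":["commands"]}

```bash
ls; mkdir -p pics
cat > h.py <<'E'
from rig import *
import numpy as np, cv2
def world(c):
    K=c["camera_matrix"];E=np.array(c["extrinsics"]);z=c["range_z"]
    v,u=np.mgrid[:420,:560]
    P=np.stack([(u-K[0][2])/K[0][0]*z,-(v-K[1][2])/K[1][1]*z,-z],-1)
    return (P-E[:3,3])@E[:3,:3]
E
python3 - <<'E'
from h import *
print(get_obs())
for n in("top","side"):
    c=camera(n);cv2.imwrite(f"pics/{n}0.png",c["pixels"]);np.savez(f"{n}0.npz",W=world(c),px=c["pixels"],z=c["range_z"]);print(c["camera_matrix"],c["extrinsics"])
E
```

```text
pics
{'time': 0.0, 'q': array([ 9.56507005e-01,  5.28437763e-01,  1.43389242e+00, -6.53856969e-05,
        1.18139127e+00, -1.78502618e-01]), 'joint_velocities': array([-2.18218934e-03, -8.79241842e-04, -2.41639243e-05,  5.43027675e-04,
       -1.80016370e-03,  1.17772595e-03]), 'joint_torque': array([ 8.26473879e-04, -4.40050292e+01, -1.76597178e+01,  6.34914148e-02,
        5.83246630e-02, -1.48025256e-04]), 'position': array([0.26360689, 0.56630846, 0.40379182]), 'tool_rot': array([ 2.16160996e-01,  9.76357153e-01, -9.93533095e-04, -3.83071296e-04]), 'ft_force': array([-0.29860715, -0.24261831,  0.10563644]), 'moment': array([-0.01328332, -0.06192398,  0.03077593]), 'grip_force': 0.0, 'grip_width': 0.08654320807782577}
[[423.61108468   0.         285.92315531]
 [  0.         423.61108468 212.04500968]
 [  0.           0.           1.        ]] [[ 0.02644062 -0.9995283   0.01562259 -0.0983561 ]
 [ 0.99347931  0.02800801  0.11051881 -0.52868878]
 [-0.11090424  0.01259853  0.99375124 -1.03417328]
 [ 0.          0.          0.          1.        ]]
[[445.11746446   0.         280.9649202 ]
 [  0.         445.11746446 211.46387049]
 [  0.           0.           1.        ]] [[ 0.72267737 -0.69106523 -0.01289477 -0.42294684]
 [ 0.37555843  0.37693951  0.84668322 -0.20972462]
 [-0.58025279 -0.61672154  0.53194102 -0.64096265]
 [ 0.          0.          0.          1.        ]]
```

View pics/top0.png

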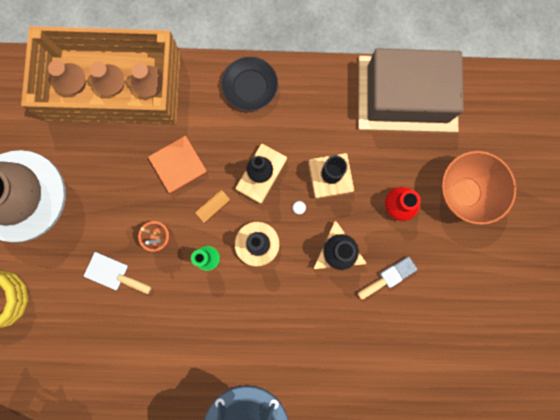

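View pics/side0.png

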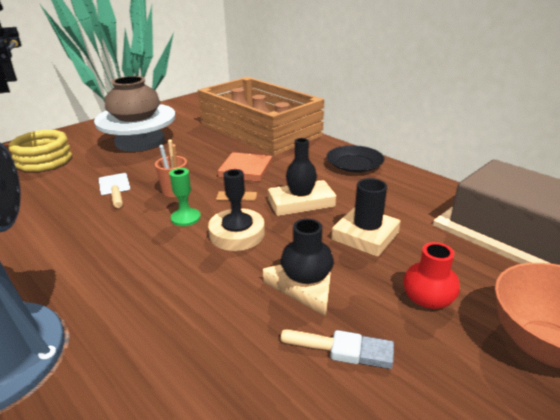

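The top view shows the bottle on the oblong base (262,165), the beaker on the square (333,170), the candlestick on the round (257,243) and the jar on the triangle (342,251). The tile is free at (177,164), the pot is at (153,237), and the green and red look-alikes are at (205,258) and (403,203). Next I measure the poses.

```bash
cat > m.py <<'E'
from h import *
from scipy.optimize import least_squares
def clouds(load=None):
    out=[]
    for n in("top","side"):
        if load: d=np.load(n+"0.npz");W,p,z=d["W"],d["px"],d["z"]
        else: c=camera(n);W,p,z=world(c),c["pixels"],c["range_z"]
        out.append((W,p.astype(int),z>0))
    return out
def piece(cl,xy,zlo,zhi,r,R=.05):
    res=[]
    for W,p,ok in cl:
        m=ok&(p.max(-1)<75)&(np.hypot(W[...,0]-xy[0],W[...,1]-xy[1])<R)&(W[...,2]>zlo)&(W[...,2]<zhi)
        P=W[m]
        if len(P)<8: res.append(None);continue
        f=least_squares(lambda c:np.hypot(P[:,0]-c[0],P[:,1]-c[1])-r,P[:,:2].mean(0)+np.r_[.01,.01],loss="soft_l1",f_scale=.001)
        res.append((f.x.round(4),len(P),round(np.sqrt(np.mean(f.fun**2)),4)))
    return res
E
python3 - <<'E'
from m import *
cl=clouds(1);W,p,ok=cl[0]
for n,(u,v) in dict(bottle=(262,160),beaker=(333,170),candle=(257,240),jar=(342,250),tile=(177,164),pot=(153,237),green=(205,258),red=(403,203),obl=(248,185),sq=(315,187),rnd=(257,222),tri=(330,266),white=(299,208)).items(): print(n,W[v,u].round(3),p[v,u])
# base tops
for n,(u,v),zz in (("tile",(177,164),.02),("obl",(262,173),.03),("sq",(331,176),.03),("rnd",(257,243),.03),("tri",(340,250),.03)):
  for k,(W,p,ok) in enumerate(cl):
    c=cl[0][0][v,u][:2]
    m=ok&(abs(W[...,2]-zz)<.006)&(np.hypot(W[...,0]-c[0],W[...,1]-c[1])<.1)&(p[...,2]>(90))
    m=cv2.morphologyEx(m.astype(np.uint8),cv2.MORPH_OPEN,np.ones((2,2)))>0
    P=W[m][:,:2].astype(np.float32)*1000
    rc=cv2.minAreaRect(P); t=cv2.minEnclosingTriangle(P[:,None])[1].reshape(3,2); ce=cv2.minEnclosingCircle(P)
    print(n,k,len(P),np.median(W[m][:,2]).round(4),"rect",np.round(rc[0]),np.round(rc[1]),round(rc[2]),"tri" if n=="tri" else "", t.round() if n=="tri" else "",t.mean(0).round() if n=="tri" else "","circ",np.round(ce[0]),round(ce[1]))
E
```

```text
bottle [ 0.634 -0.025  0.151] [54 50 52]
beaker [ 0.64  -0.2    0.041] [42 40 38]
candle [ 0.454 -0.02   0.143] [28 25 27]
jar [ 0.438 -0.212  0.126] [32 33 32]
tile [0.649 0.198 0.018] [ 93 152 247]
pot [0.46  0.249 0.015] [ 84 138 241]
green [0.411 0.099 0.111] [105 233  51]
red [ 0.553 -0.36   0.097] [ 38  40 244]
obl [0.597 0.014 0.029] [172 240 255]
sq [ 0.597 -0.156  0.033] [178 247 255]
rnd [ 0.507 -0.011  0.001] [140 211 255]
tri [ 0.4   -0.193  0.061] [ 63  90 120]
white [ 0.544 -0.117  0.017] [254 254 254]
tile 0 1813 0.0203 rect [533. 105.] [407. 120.] 39    circ [537. 100.] 211
tile 1 806 0.0186 rect [ 331. -158.] [1095.  129.] 48    circ [ 379. -202.] 547
obl 0 971 0.03 rect [557. -17.] [119. 284.] 88    circ [556. -43.] 146
obl 1 839 0.0286 rect [ 339. -254.] [953. 146.] 39    circ [ 376. -300.] 477
sq 0 923 0.0304 rect [ 544. -176.] [131. 309.] 74    circ [ 550. -155.] 161
sq 1 1040 0.0287 rect [ 338. -359.] [811. 123.] 29    circ [ 367. -412.] 406
rnd 0 1016 0.0306 rect [446. -15.] [107. 107.] 3    circ [444. -19.] 60
rnd 1 902 0.0287 rect [ 230. -272.] [794. 108.] 49    circ [ 270. -306.] 397
tri 0 285 0.0303 rect [ 410. -181.] [127. 180.] 34 tri [[ 394. -303.]
 [ 388.  -32.]
 [ 509. -215.]] [ 430. -183.] circ [ 410. -180.] 110
tri 1 771 0.0287 rect [ 212. -377.] [602. 111.] 39 tri [[ 481. -231.]
 [  12. -609.]
 [ 397. -154.]] [ 297. -331.] circ [ 247. -420.] 301
```

```bash
cat > b.py <<'E'
from m import *
cl=clouds(1)
C={"tile":(.649,.198,.02),"obl":(.625,-.025,.03),"sq":(.63,-.19,.03),"rnd":(.45,-.018,.03),"tri":(.42,-.207,.03)}
R={"tile":.09,"obl":.085,"sq":.08,"rnd":.07,"tri":.09}
def poly(n):
    if n=="tri": a=np.arange(3)*2*np.pi/3; return 75*np.c_[np.cos(a),np.sin(a)]
    if n=="rnd": a=np.arange(60)*2*np.pi/60; return 55*np.c_[np.cos(a),np.sin(a)]
    h={"tile":(55,55),"obl":(67.5,37.5),"sq":(50,50)}[n]; return np.array([[1,1],[-1,1],[-1,-1],[1,-1]])*h
def sd(P,n,q):
    c,s=np.cos(q[2]),np.sin(q[2]); L=(P-q[:2])@np.array([[c,-s],[s,c]])
    V=poly(n).astype(np.float32).reshape(-1,1,2)
    return L,V
from scipy.optimize import minimize
for n,c in C.items():
  for k,(W,p,ok) in enumerate(cl):
    m=ok&(abs(W[...,2]-c[2])<.006)&(np.hypot(W[...,0]-c[0],W[...,1]-c[1])<R[n])
    m&=(p[...,2]>110)&((p[...,1]>1.2*p[...,0]) if n=="tile" else (p[...,1]>130))
    nl,lab,st,_=cv2.connectedComponentsWithStats(m.astype(np.uint8)); 
    keep=np.isin(lab,[i for i in range(1,nl) if st[i,4]>30])
    P=W[keep][:,:2]*1000
    H=cv2.convexHull(P.astype(np.float32)).reshape(-1,2)
    # densify hull
    D=np.concatenate([np.linspace(a,b,max(2,int(np.hypot(*(b-a))/2)),endpoint=False) for a,b in zip(H,np.roll(H,-1,0))])
    def cost(q):
        L,V=sd(D,n,q); d=np.array([cv2.pointPolygonTest(V,(float(x),float(y)),True) for x,y in L]); return np.minimum(abs(d),4).mean()
    best=min((minimize(cost,[*(np.array(c[:2])*1000+[dx,0]),y],method="Nelder-Mead",options=dict(initial_simplex=[[c[0]*1000+dx+a,c[1]*1000+b,y+e] for a,b,e in((0,0,0),(9,0,0),(0,9,0),(0,0,.3))])) for y in np.linspace(0,np.pi,6,endpoint=False) for dx in(-8,8)),key=lambda r:r.fun)
    print(n,k,len(P),best.x.round(2),round(best.fun,2),"minrect",[np.round(x) for x in cv2.minAreaRect(H)])
for n,xy,a,b,r in (("bottle",(.634,-.025),.115,.146,.015),("jar",(.438,-.212),.095,.123,.023),("beaker",(.63,-.195),.06,.112,.028),("candle",(.454,-.02),.102,.137,.019)):
    print(n,piece(cl,xy,a,b,r))
for k,(W,p,ok) in enumerate(cl):
    m=ok&(np.hypot(W[...,0]-.46,W[...,1]-.25)<.08)&(W[...,2]>.01)&(W[...,2]<.2);P=W[m];print("pot",np.percentile(P,[2,50,98],axis=0).round(3))
    m=ok&(np.hypot(W[...,0]-.411,W[...,1]-.1)<.06)&(W[...,2]>.08)&(W[...,2]<.2);P=W[m];print("green",np.percentile(P,[2,50,98],axis=0).round(3))
E
python3 b.py
```

```text
tile 0 1820 [6.4766e+02 1.9911e+02 5.7000e-01] 0.32 minrect [array([647., 199.]), array([111., 111.]), np.float64(33.0)]
tile 1 811 [6.4619e+02 1.9728e+02 5.7000e-01] 0.95 minrect [array([648., 199.]), array([115., 112.]), np.float64(33.0)]
obl 0 962 [ 6.2922e+02 -1.6650e+01 -4.8000e-01] 0.37 minrect [array([629., -16.]), array([ 76., 135.]), np.float64(62.0)]
obl 1 825 [627.94 -16.52   2.67] 1.31 minrect [array([628., -18.]), array([ 79., 134.]), np.float64(63.0)]
sq 0 911 [ 6.2838e+02 -1.9531e+02  2.0000e-01] 0.46 minrect [array([ 628., -195.]), array([100.,  99.]), np.float64(11.0)]
sq 1 1013 [ 6.2590e+02 -1.9673e+02  1.9000e-01] 1.0 minrect [array([ 627., -197.]), array([102., 100.]), np.float64(11.0)]
rnd 0 1013 [449.5  -12.84   1.13] 1.05 minrect [array([448., -13.]), array([107., 107.]), np.float64(2.0)]
rnd 1 871 [448.16 -13.79   0.72] 0.85 minrect [array([447., -16.]), array([106., 108.]), np.float64(51.0)]
tri 0 283 [ 437.08 -215.77    2.22] 0.16 minrect [array([ 426., -202.]), array([126., 110.]), np.float64(37.0)]
tri 1 673 [ 435.41 -217.88    2.21] 1.3 minrect [array([ 427., -219.]), array([ 59., 128.]), np.float64(7.0)]
bottle [(array([ 0.63 , -0.015]), 39, np.float64(0.0018)), (array([ 0.6299, -0.0155]), 183, np.float64(0.0013))]
jar [(array([ 0.426 , -0.1775]), 35, np.float64(0.0087)), (array([ 0.4349, -0.2177]), 425, np.float64(0.0008))]
beaker [(array([ 0.6275, -0.1954]), 209, np.float64(0.0032)), (array([ 0.6315, -0.1958]), 921, np.float64(0.0027))]
candle [(array([ 0.4497, -0.0152]), 14, np.float64(0.0042)), (array([ 0.4496, -0.0155]), 323, np.float64(0.0011))]
pot [[0.427 0.198 0.011]
 [0.46  0.236 0.058]
 [0.491 0.263 0.121]]
green [[0.393 0.095 0.087]
 [0.411 0.112 0.111]
 [0.427 0.131 0.114]]
pot [[0.425 0.199 0.014]
 [0.445 0.227 0.068]
 [0.49  0.262 0.118]]
green [[0.392 0.094 0.081]
 [0.405 0.102 0.102]
 [0.425 0.128 0.11 ]]
```

```bash
cat > g.py <<'E'
import sys
from h import *
from scipy.spatial.transform import Rotation as Ro
# args: waypoints "x,y,zgrasp" -> shift in units from the current pose
o=get_obs();R=Ro.from_quat(o["tool_rot"]).as_matrix()
Rn=R.copy()
print(o["position"].round(4),"grasp z",round(o["position"][2]-.164,4),"w",round(o["grip_width"],4),"t",round(o["time"],2),"tilt",R[:,2].round(4))
for a in sys.argv[1:]:
    t=np.array([float(x) for x in a.split(",")]);t[2]+=.164
    d=R.T@(t-o["position"])/.04; print(a,d.round(2), "rows>=",np.ceil(np.linalg.norm(d)*.04/.0625))
E
python3 g.py .63,-.0155,.24 .63,-.0155,.133
```

```text
[0.2636 0.5663 0.4039] grasp z 0.2399 w 0.0868 t 0.1 tilt [-0.0011 -0.0016 -1.    ]
.63,-.0155,.24 [-1.444e+01 -9.320e+00  1.000e-02] rows>= 12.0
.63,-.0155,.133 [-14.44  -9.32   2.69] rows>= 12.0
```

Emit:
move_arm(
  commands=[
    [[-1.2,-0.78,0,0,0,0],[-2.4,-1.55,0,0,0,0],[-3.6,-2.33,0,0,0,0],[-4.8,-3.1,0,0,0,0],[-6,-3.9,0,0,0,0],[-7.2,-4.65,0,0,0,0],[-8.4,-5.43,0,0,0,0],[-9.6,-6.2,0,0,0,0],[-10.8,-7,0,0,0,0],[-12,-7.75,0,0,0,0],[-13.3,-8.6,0,0,0,0],[-14.44,-9.32,0,0,0,0]],
  ],
  claw=-1,
  squeeze=30,
)

```text
time: 1.6
position: [0.6309, -0.0173, 0.4043]
tool_rot: [0.217, 0.976, 0.0, -0.0]
ft_force: [-0.1, -0.2, 0.2]
grip_width: 0.0871
grip_force: 0.0
```

```bash
python3 g.py .63,-.0155,.24 .63,-.0155,.133
```

```text
[ 0.6309 -0.0173  0.4043] grasp z 0.2403 w 0.0871 t 1.6 tilt [-6.e-04  2.e-04 -1.e+00]
.63,-.0155,.24 [0.04 0.03 0.01] rows>= 1.0
.63,-.0155,.133 [0.04 0.03 2.68] rows>= 2.0
```

Emit:
move_arm(
  commands=[
    [[0.04,0.03,0.6,0,0,0],[0.04,0.03,1.3,0,0,0],[0.04,0.03,2,0,0,0],[0.04,0.03,2.5,0,0,0],[0.04,0.03,2.68,0,0,0],[0.04,0.03,2.68,0,0,0],[0.04,0.03,2.68,0,0,0]],
  ],
)

```text
time: 2.48
position: [0.6295, -0.0135, 0.2985]
tool_rot: [0.216, 0.976, 0.0, 0.001]
ft_force: [0.3, -0.6, 0.3]
grip_width: 0.0869
grip_force: 0.0
```

Emit:
move_arm(
  commands=[
    [[0,0,0,0,0,0],[0,0,0,0,0,0],[0,0,0,0,0,0],[0,0,0,0,0,0],[0,0,0,0,0,0],[0,0,0,0,0,0]],
  ],
  claw=1,
)

```text
time: 3.22
position: [0.6291, -0.0135, 0.2975]
tool_rot: [0.216, 0.976, -0.0, -0.0]
ft_force: [0.2, -0.0, -0.3]
grip_width: 0.0351
grip_force: 0.0
```

```bash
python3 g.py .63,-.0155,.24 .647,.199,.24 .647,.199,.14 .647,.199,.123
```

```text
[ 0.6291 -0.0135  0.2975] grasp z 0.1335 w 0.0351 t 3.23 tilt [-1.e-04  0.e+00 -1.e+00]
.63,-.0155,.24 [-0.04 -0.04 -2.66] rows>= 2.0
.647,.199,.24 [ 1.84  5.   -2.66] rows>= 4.0
.647,.199,.14 [ 1.84  5.   -0.16] rows>= 4.0
.647,.199,.123 [1.84 5.   0.26] rows>= 4.0
```

Emit:
move_arm(
  commands=[
    [[0,0,0,0,0,0],[0,0,0,0,0,0],[0,0,0,0,0,0],[0,0,0,0,0,0]],
  ],
)

```text
time: 3.72
position: [0.629, -0.0136, 0.2975]
tool_rot: [0.216, 0.976, -0.0, -0.0]
ft_force: [-0.2, -1.3, -0.5]
grip_width: 0.029
grip_force: 30.0
```

Emit:
move_arm(
  commands=[
    [[0,0,-0.2,0,0,0],[0,0,-0.6,0,0,0],[0,0,-1,0,0,0],[0,0,-1,0,0,0],[0,0,-1,0,0,0]],
  ],
)

```text
time: 4.35
position: [0.6289, -0.0134, 0.3377]
tool_rot: [0.216, 0.976, 0.0, -0.0]
ft_force: [-0.6, 0.5, -3.1]
grip_width: 0.0291
grip_force: 30.0
```

```bash
python3 g.py .647,.199,.173 .647,.199,.14 .647,.199,.125
python3 - <<'E'
from h import *
c=camera("side");cv2.imwrite("pics/s1.png",c["pixels"][60:300,120:440])
from m import *
print(piece(clouds(),(.63,-.0155),.13,.14,.015,.04))
E
```

```text
[ 0.6289 -0.0134  0.3377] grasp z 0.1737 w 0.0291 t 4.35 tilt [-0.  0. -1.]
.647,.199,.173 [1.83 5.   0.02] rows>= 4.0
.647,.199,.14 [1.83 5.   0.84] rows>= 4.0
.647,.199,.125 [1.83 5.   1.22] rows>= 4.0
[None, (array([ 0.6233, -0.0211]), 147, np.float64(0.004))]
```

View pics/s1.png

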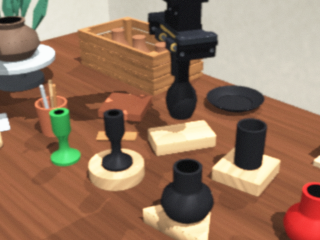

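The crop shows the bottle held upright at (180,98), clear of the oblong base. Next it goes to the tile.

Emit:
move_arm(
  commands=[
    [[0.2,0.6,0,0,0,0],[0.55,1.5,0,0,0,0],[0.95,2.6,0,0,0,0],[1.35,3.7,0,0,0,0],[1.7,4.6,0,0,0,0],[1.83,5,0,0,0,0],[1.83,5,0.2,0,0,0],[1.83,5,0.6,0,0,0],[1.83,5,1,0,0,0],[1.83,5,1.18,0,0,0],[1.83,5,1.22,0,0,0],[1.83,5,1.22,0,0,0]],
  ],
)

```text
time: 6.0
position: [0.6474, 0.1986, 0.2889]
tool_rot: [0.216, 0.976, 0.0, 0.0]
ft_force: [-0.8, 0.7, -3.5]
grip_width: 0.0291
grip_force: 30.0
```

Emit:
move_arm(
  commands=[
    [[0,0,0,0,0,0],[0,0,0,0,0,0],[0,0,0,0,0,0]],
  ],
)

```text
time: 6.38
position: [0.6472, 0.1989, 0.289]
tool_rot: [0.216, 0.976, 0.0, 0.0]
ft_force: [0.2, -0.5, -4.2]
grip_width: 0.0294
grip_force: 30.0
```

```bash
python3 g.py .647,.199,.125
```

```text
[0.6472 0.1989 0.289 ] grasp z 0.125 w 0.0294 t 6.38 tilt [ 4.e-04  0.e+00 -1.e+00]
.647,.199,.125 [ 0.  0. -0.] rows>= 1.0
```

Emit:
move_arm(
  commands=[
    [[0,0,0.03,0,0,0],[0,0,0.03,0,0,0],[0,0,0.03,0,0,0]],
  ],
)

```text
time: 6.75
position: [0.6472, 0.1988, 0.2875]
tool_rot: [0.216, 0.976, 0.0, -0.0]
ft_force: [0.9, 1.0, -3.2]
grip_width: 0.0292
grip_force: 30.0
```

Emit:
move_arm(
  commands=[
    [[0,0,0,0,0,0],[0,0,0,0,0,0],[0,0,0,0,0,0],[0,0,0,0,0,0],[0,0,0,0,0,0],[0,0,0,0,0,0],[0,0,0,0,0,0],[0,0,-1,0,0,0],[0,0,-2,0,0,0],[0,0,-2.6,0,0,0],[0,0,-2.6,0,0,0]],
  ],
  claw=-1,
)

```text
time: 8.12
position: [0.6477, 0.1989, 0.3941]
tool_rot: [0.216, 0.976, 0.001, 0.003]
ft_force: [-0.0, 0.4, -0.5]
grip_width: 0.087
grip_force: 0.0
```

```bash
python3 g.py .4497,-.0155,.228 .4497,-.0155,.122; python3 -c "
from m import *
print(piece(clouds(),(.647,.199),.105,.136,.015,.04))"
```

```text
[0.6477 0.1989 0.3941] grasp z 0.2301 w 0.087 t 8.12 tilt [ 5.5e-03  7.0e-04 -1.0e+00]
.4497,-.0155,.228 [ 2.23 -6.95  0.02] rows>= 5.0
.4497,-.0155,.122 [ 2.24 -6.96  2.67] rows>= 5.0
[None, (array([0.648 , 0.1977]), 137, np.float64(0.0015))]
```

Emit:
move_arm(
  commands=[
    [[0.3,-1,0,0,0,0],[0.75,-2.3,0,0,0,0],[1.2,-3.7,0,0,0,0],[1.65,-5.1,0,0,0,0],[2.05,-6.4,0,0,0,0],[2.24,-6.96,0,0,0,0],[2.24,-6.96,0,0,0,0],[2.24,-6.96,0,0,0,0]],
  ],
)

```text
time: 9.22
position: [0.4488, -0.0156, 0.3909]
tool_rot: [0.216, 0.976, 0.0, -0.0]
ft_force: [0.2, 0.3, -0.2]
grip_width: 0.0872
grip_force: 0.0
```

```bash
python3 g.py .4497,-.0155,.122; python3 -c "
from m import *
print(piece(clouds(),(.4497,-.0155),.102,.137,.019,.04))"
```

```text
[ 0.4488 -0.0156  0.3909] grasp z 0.2269 w 0.0872 t 9.22 tilt [-7.e-04  6.e-04 -1.e+00]
.4497,-.0155,.122 [-0.02  0.01  2.62] rows>= 2.0
[None, (array([ 0.4497, -0.0155]), 319, np.float64(0.001))]
```

Emit:
move_arm(
  commands=[
    [[-0.02,0,0.6,0,0,0],[-0.02,0,1.3,0,0,0],[-0.02,0,2,0,0,0],[-0.02,0,2.45,0,0,0],[-0.02,0,2.62,0,0,0],[-0.02,0,2.62,0,0,0],[-0.02,0,2.62,0,0,0]],
  ],
)

```text
time: 10.2
position: [0.4496, -0.016, 0.2873]
tool_rot: [0.216, 0.976, -0.0, 0.001]
ft_force: [0.2, 1.1, 0.1]
grip_width: 0.0873
grip_force: 0.0
```

Emit:
move_arm(
  commands=[
    [[0,0,0,0,0,0],[0,0,0,0,0,0],[0,0,0,0,0,0],[0,0,0,0,0,0],[0,0,0,0,0,0],[0,0,0,0,0,0],[0,0,0,0,0,0],[0,0,0,0,0,0],[0,0,0,0,0,0],[0,0,0,0,0,0]],
  ],
  claw=1,
)

```text
time: 11.45
position: [0.4492, -0.0161, 0.2867]
tool_rot: [0.216, 0.976, 0.0, 0.0]
ft_force: [0.2, -0.0, -0.8]
grip_width: 0.0371
grip_force: 30.0
```

Emit:
move_arm(
  commands=[
    [[0,0,-0.2,0,0,0],[0,0,-0.6,0,0,0],[0,0,-1,0,0,0],[0,0,-1,0,0,0],[0,0,-1,0,0,0]],
  ],
)

```text
time: 12.08
position: [0.4488, -0.0161, 0.3266]
tool_rot: [0.216, 0.976, -0.0, -0.0]
ft_force: [-0.7, -0.1, -1.8]
grip_width: 0.0374
grip_force: 30.0
```

```bash
python3 g.py .629,-.0165,.162 .629,-.0165,.122; python3 -c "
from m import *
c=clouds()
print(piece(c,(.4497,-.0155),.137,.147,.019,.04),piece(c,(.4497,-.0155),.08,.106,.01,.025))"
```

```text
[ 0.4488 -0.0161  0.3266] grasp z 0.1626 w 0.0374 t 12.07 tilt [-6.e-04  1.e-04 -1.e+00]
.629,-.0165,.162 [-4.09  1.89  0.01] rows>= 3.0
.629,-.0165,.122 [-4.09  1.89  1.01] rows>= 3.0
[None, (array([ 0.4474, -0.0243]), 57, np.float64(0.0039))] [None, (array([ 0.4459, -0.0197]), 260, np.float64(0.0059))]
```

Emit:
move_arm(
  commands=[
    [[-0.4,0.2,0,0,0,0],[-1.2,0.55,0,0,0,0],[-2.2,1,0,0,0,0],[-3.2,1.5,0,0,0,0],[-3.9,1.8,0,0,0,0],[-4.09,1.89,0,0,0,0],[-4.09,1.89,0.2,0,0,0],[-4.09,1.89,0.6,0,0,0],[-4.09,1.89,0.9,0,0,0],[-4.09,1.89,0.99,0,0,0],[-4.09,1.89,0.99,0,0,0],[-4.09,1.89,0.99,0,0,0]],
  ],
)

```text
time: 13.68
position: [0.6293, -0.0167, 0.2871]
tool_rot: [0.216, 0.976, 0.0, 0.0]
ft_force: [1.0, 0.2, -3.3]
grip_width: 0.0375
grip_force: 30.0
```

```bash
python3 g.py .629,-.0165,.122
```

```text
[ 0.6293 -0.0167  0.2871] grasp z 0.1231 w 0.0375 t 13.68 tilt [ 3.e-04 -0.e+00 -1.e+00]
.629,-.0165,.122 [0.01 0.   0.03] rows>= 1.0
```

Position is good; lower the last 0.5 mm and release.

Emit:
move_arm(
  commands=[
    [[0,0,0.01,0,0,0],[0,0,0.01,0,0,0]],
  ],
)

```text
time: 13.92
position: [0.6294, -0.0167, 0.2868]
tool_rot: [0.216, 0.976, -0.0, 0.0]
ft_force: [-0.2, -0.6, -2.3]
grip_width: 0.0375
grip_force: 30.0
```

Emit:
move_arm(
  commands=[
    [[0,0,0,0,0,0],[0,0,0,0,0,0],[0,0,0,0,0,0],[0,0,0,0,0,0],[0,0,0,0,0,0],[0,0,0,0,0,0],[0,0,0,0,0,0],[0,0,-1,0,0,0],[0,0,-2,0,0,0],[0,0,-2.6,0,0,0],[0,0,-2.6,0,0,0],[0,0,-2.6,0,0,0]],
  ],
  claw=-1,
)

```text
time: 15.42
position: [0.6289, -0.0166, 0.3896]
tool_rot: [0.216, 0.976, -0.0, -0.001]
ft_force: [0.1, 0.2, 0.4]
grip_width: 0.0872
grip_force: 0.0
```

```bash
python3 g.py .6477,.198,.225 .6477,.198,.1235; python3 -c "
from m import *
c=clouds()
print(piece(c,(.629,-.0165),.102,.137,.019,.04),piece(c,(.647,.199),.105,.136,.015,.04))"
```

```text
[ 0.6289 -0.0166  0.3896] grasp z 0.2256 w 0.0872 t 15.43 tilt [-2.1e-03  4.0e-04 -1.0e+00]
.6477,.198,.225 [1.84 5.06 0.02] rows>= 4.0
.6477,.198,.1235 [1.83 5.06 2.55] rows>= 4.0
[None, (array([ 0.6299, -0.0161]), 263, np.float64(0.0013))] [(array([0.6481, 0.198 ]), 13, np.float64(0.0003)), (array([0.6479, 0.1975]), 137, np.float64(0.0016))]
```

Emit:
move_arm(
  commands=[
    [[0.25,0.7,0,0,0,0],[0.7,1.9,0,0,0,0],[1.2,3.3,0,0,0,0],[1.6,4.5,0,0,0,0],[1.83,5.06,0,0,0,0],[1.83,5.06,0,0,0,0],[1.83,5.06,0.7,0,0,0],[1.83,5.06,1.4,0,0,0],[1.83,5.06,2.1,0,0,0],[1.83,5.06,2.45,0,0,0],[1.83,5.06,2.55,0,0,0],[1.83,5.06,2.55,0,0,0]],
  ],
)

```text
time: 17.02
position: [0.6488, 0.1972, 0.2893]
tool_rot: [0.216, 0.976, 0.0, 0.0]
ft_force: [0.4, -0.6, 0.6]
grip_width: 0.0872
grip_force: 0.0
```

Emit:
move_arm(
  commands=[
    [[0,0,0,0,0,0],[0,0,0,0,0,0],[0,0,0,0,0,0],[0,0,0,0,0,0],[0,0,0,0,0,0],[0,0,0,0,0,0],[0,0,0,0,0,0],[0,0,0,0,0,0],[0,0,0,0,0,0],[0,0,0,0,0,0]],
  ],
  claw=1,
)

```text
time: 18.27
position: [0.6484, 0.1976, 0.2887]
tool_rot: [0.216, 0.976, -0.0, -0.0]
ft_force: [-0.7, -0.8, 1.0]
grip_width: 0.0292
grip_force: 30.0
```

Emit:
move_arm(
  commands=[
    [[0,0,-0.2,0,0,0],[0,0,-0.6,0,0,0],[0,0,-1.1,0,0,0],[0,0,-1.25,0,0,0],[0,0,-1.25,0,0,0],[0,0,-1.25,0,0,0]],
  ],
)

```text
time: 19.02
position: [0.648, 0.1977, 0.338]
tool_rot: [0.216, 0.976, -0.0, -0.001]
ft_force: [-0.2, -0.2, -4.4]
grip_width: 0.0287
grip_force: 30.0
```

```bash
python3 g.py .449,-.0135,.174 .449,-.0135,.1345
```

```text
[0.648  0.1977 0.338 ] grasp z 0.174 w 0.0287 t 19.02 tilt [-1.7e-03 -2.0e-04 -1.0e+00]
.449,-.0135,.174 [ 2.28 -6.89  0.01] rows>= 5.0
.449,-.0135,.1345 [ 2.28 -6.89  1.  ] rows>= 5.0
```

Emit:
move_arm(
  commands=[
    [[0.2,-0.6,0,0,0,0],[0.55,-1.7,0,0,0,0],[0.95,-2.9,0,0,0,0],[1.35,-4.1,0,0,0,0],[1.75,-5.3,0,0,0,0],[2.1,-6.4,0,0,0,0],[2.28,-6.89,0,0,0,0],[2.28,-6.89,0.2,0,0,0],[2.28,-6.89,0.6,0,0,0],[2.28,-6.89,0.9,0,0,0],[2.28,-6.89,0.97,0,0,0],[2.28,-6.89,0.97,0,0,0]],
  ],
)

```text
time: 20.52
position: [0.4497, -0.0133, 0.2997]
tool_rot: [0.216, 0.976, 0.0, -0.0]
ft_force: [-0.0, 0.6, -2.8]
grip_width: 0.0295
grip_force: 30.0
```

Emit:
move_arm(
  commands=[
    [[0,0,0,0,0,0],[0,0,0,0,0,0],[0,0,0,0,0,0]],
  ],
)

```text
time: 20.9
position: [0.4495, -0.0136, 0.3002]
tool_rot: [0.216, 0.976, -0.0, 0.0]
ft_force: [0.7, -0.6, -3.8]
grip_width: 0.0293
grip_force: 30.0
```

```bash
python3 g.py .449,-.0135,.1345
```

```text
[ 0.4495 -0.0136  0.3002] grasp z 0.1362 w 0.0293 t 20.9 tilt [ 7.e-04 -2.e-04 -1.e+00]
.449,-.0135,.1345 [ 0.01 -0.    0.04] rows>= 1.0
```

Emit:
move_arm(
  commands=[
    [[0,0,0.02,0,0,0],[0,0,0.04,0,0,0],[0,0,0.04,0,0,0]],
  ],
)

```text
time: 21.28
position: [0.4495, -0.0137, 0.2986]
tool_rot: [0.216, 0.976, -0.0, 0.0]
ft_force: [-0.7, -0.3, 0.3]
grip_width: 0.0293
grip_force: 30.0
```

Emit:
move_arm(
  commands=[
    [[0,0,0,0,0,0],[0,0,0,0,0,0],[0,0,0,0,0,0],[0,0,0,0,0,0],[0,0,0,0,0,0],[0,0,0,0,0,0],[0,0,0,0,0,0],[0,0,-1,0,0,0],[0,0,-2,0,0,0],[0,0,-2.4,0,0,0],[0,0,-2.4,0,0,0],[0,0,-2.4,0,0,0]],
  ],
  claw=-1,
)

```text
time: 22.78
position: [0.449, -0.0135, 0.3936]
tool_rot: [0.216, 0.976, 0.0, -0.001]
ft_force: [-0.1, -0.2, -1.1]
grip_width: 0.0867
grip_force: 0.0
```

```bash
python3 g.py .629,-.196,.232 .629,-.196,.095; python3 -c "
from m import *
c=clouds()
print(piece(c,(.449,-.0135),.115,.146,.015,.04))"
```

```text
[ 0.449  -0.0135  0.3936] grasp z 0.2296 w 0.0867 t 22.77 tilt [-1.5e-03  4.0e-04 -1.0e+00]
.629,-.196,.232 [-6.01 -2.24 -0.07] rows>= 5.0
.629,-.196,.095 [-6.01 -2.24  3.36] rows>= 5.0
[None, (array([ 0.4496, -0.014 ]), 214, np.float64(0.001))]
```

Emit:
move_arm(
  commands=[
    [[-0.8,-0.3,0,0,0,0],[-2,-0.75,0,0,0,0],[-3.3,-1.2,0,0,0,0],[-4.6,-1.7,0,0,0,0],[-5.6,-2.1,0,0,0,0],[-6.01,-2.24,0,0,0,0],[-6.01,-2.24,0,0,0,0],[-6.01,-2.24,0,0,0,0]],
  ],
)

```text
time: 23.88
position: [0.6288, -0.1956, 0.3932]
tool_rot: [0.216, 0.976, 0.001, -0.002]
ft_force: [0.4, 0.2, -0.6]
grip_width: 0.0871
grip_force: 0.0
```

```bash
python3 g.py .629,-.196,.095; python3 -c "
from m import *
c=clouds()
for z in .05,.07,.09: print(piece(c,(.629,-.196),z,z+.02,.028,.05))"
```

```text
[ 0.6288 -0.1956  0.3932] grasp z 0.2292 w 0.0871 t 23.88 tilt [-0.0029  0.0017 -1.    ]
.629,-.196,.095 [-0.02 -0.01  3.35] rows>= 3.0
[None, (array([ 0.6323, -0.1954]), 244, np.float64(0.0011))]
[None, (array([ 0.6321, -0.1955]), 276, np.float64(0.0013))]
[None, (array([ 0.6304, -0.1963]), 455, np.float64(0.0029))]
```

Emit:
move_arm(
  commands=[
    [[-0.05,0,0.6,0,0,0],[-0.05,0,1.3,0,0,0],[-0.05,0,2,0,0,0],[-0.05,0,2.6,0,0,0],[-0.05,0,3.1,0,0,0],[-0.05,0,3.35,0,0,0],[-0.05,0,3.35,0,0,0],[-0.05,0,3.35,0,0,0]],
  ],
)

```text
time: 24.98
position: [0.6317, -0.1973, 0.2613]
tool_rot: [0.216, 0.976, -0.0, 0.001]
ft_force: [0.5, -0.9, -0.4]
grip_width: 0.0871
grip_force: 0.0
```

Emit:
move_arm(
  commands=[
    [[0,0,0,0,0,0],[0,0,0,0,0,0],[0,0,0,0,0,0],[0,0,0,0,0,0],[0,0,0,0,0,0],[0,0,0,0,0,0],[0,0,0,0,0,0],[0,0,0,0,0,0]],
  ],
  claw=1,
)

```text
time: 25.98
position: [0.6315, -0.197, 0.2606]
tool_rot: [0.216, 0.976, 0.0, 0.0]
ft_force: [1.1, 2.6, 1.0]
grip_width: 0.0558
grip_force: 30.0
```

Emit:
move_arm(
  commands=[
    [[0,0,-0.3,0,0,0],[0,0,-1,0,0,0],[0,0,-2,0,0,0],[0,0,-3,0,0,0],[0,0,-3.6,0,0,0],[0,0,-3.75,0,0,0],[0,0,-3.75,0,0,0],[0,0,-3.75,0,0,0]],
  ],
)

```text
time: 26.98
position: [0.6308, -0.1971, 0.4085]
tool_rot: [0.216, 0.976, 0.0, -0.002]
ft_force: [0.6, 0.5, -2.3]
grip_width: 0.0556
grip_force: 29.9
```

```bash
python3 g.py .647,.199,.245 .647,.199,.086; python3 -c "
from h import *
c=camera('side');cv2.imwrite('pics/s2.png',c['pixels'][60:320,120:440])"
```

```text
[ 0.6308 -0.1971  0.4085] grasp z 0.2445 w 0.0556 t 26.98 tilt [-0.0034  0.0015 -1.    ]
.647,.199,.245 [3.82 9.15 0.  ] rows>= 7.0
.647,.199,.086 [3.8  9.15 3.98] rows>= 7.0
```

View pics/s2.png

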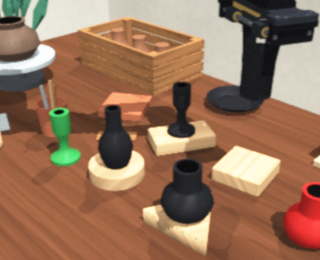

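The crop shows the beaker held upright at (258,70), the bottle on the round base at (115,150) and the candlestick on the oblong at (182,110). Next the beaker goes over to the tile.

Emit:
move_arm(
  commands=[
    [[0.25,0.6,0,0,0,0],[0.7,1.7,0,0,0,0],[1.2,2.9,0,0,0,0],[1.7,4.1,0,0,0,0],[2.2,5.3,0,0,0,0],[2.7,6.5,0,0,0,0],[3.2,7.7,0,0,0,0],[3.6,8.7,0,0,0,0],[3.8,9.15,0,0,0,0],[3.8,9.15,0,0,0,0],[3.8,9.15,0,0,0,0]],
  ],
)

```text
time: 28.4
position: [0.648, 0.1977, 0.41]
tool_rot: [0.217, 0.976, -0.001, -0.0]
ft_force: [0.2, -0.8, -3.1]
grip_width: 0.0557
grip_force: 29.9
```

```bash
python3 g.py .647,.199,.0875
```

```text
[0.648  0.1977 0.41  ] grasp z 0.246 w 0.0557 t 28.4 tilt [-9.0e-04 -1.2e-03 -1.0e+00]
.647,.199,.0875 [0.04 0.03 3.96] rows>= 3.0
```

Emit:
move_arm(
  commands=[
    [[0,0,0.5,0,0,0],[0,0,1.3,0,0,0],[0,0,2.2,0,0,0],[0,0,3,0,0,0],[0,0,3.5,0,0,0],[0,0,3.8,0,0,0],[0,0,3.92,0,0,0],[0,0,3.92,0,0,0],[0,0,3.92,0,0,0]],
  ],
)

```text
time: 29.52
position: [0.6484, 0.199, 0.2547]
tool_rot: [0.216, 0.976, 0.0, 0.001]
ft_force: [0.2, 0.2, -2.3]
grip_width: 0.0558
grip_force: 29.9
```

```bash
python3 g.py .647,.199,.087
```

```text
[0.6484 0.199  0.2547] grasp z 0.0907 w 0.0558 t 29.52 tilt [ 2.2e-03  3.0e-04 -1.0e+00]
.647,.199,.087 [ 0.03 -0.01  0.09] rows>= 1.0
```

Emit:
move_arm(
  commands=[
    [[0,0,0.04,0,0,0],[0,0,0.08,0,0,0],[0,0,0.08,0,0,0],[0,0,0.08,0,0,0]],
  ],
)

```text
time: 30.02
position: [0.6482, 0.1989, 0.2506]
tool_rot: [0.216, 0.976, 0.0, 0.0]
ft_force: [-0.0, 0.0, -0.2]
grip_width: 0.0554
grip_force: 30.0
```

```bash
python3 g.py .647,.199,.0865; python3 -c "
from h import *
print(get_obs()['ft_force'])"
```

```text
[0.6482 0.1989 0.2506] grasp z 0.0866 w 0.0554 t 30.02 tilt [ 5.e-04  2.e-04 -1.e+00]
.647,.199,.0865 [ 0.03 -0.01  0.  ] rows>= 1.0
[-0.03044963  0.00844443 -0.19220648]
```

Standing on the tile (weight unloaded). Release and go to the jar.

Emit:
move_arm(
  commands=[
    [[0,0,0,0,0,0],[0,0,0,0,0,0],[0,0,0,0,0,0],[0,0,0,0,0,0],[0,0,0,0,0,0],[0,0,-1,0,0,0],[0,0,-2,0,0,0],[0,0,-3,0,0,0],[0,0,-3.6,0,0,0],[0,0,-3.6,0,0,0],[0,0,-3.6,0,0,0]],
  ],
  claw=-1,
)

```text
time: 31.4
position: [0.6476, 0.1987, 0.393]
tool_rot: [0.216, 0.976, -0.0, -0.001]
ft_force: [-0.4, -0.2, -0.5]
grip_width: 0.0871
grip_force: 0.0
```

```bash
python3 g.py .435,-.217,.23; python3 -c "
from m import *
c=clouds()
for z in .05,.07: print(piece(c,(.648,.199),z,z+.02,.028,.05))
print(piece(c,(.435,-.217),.095,.123,.023,.04))"
```

```text
[0.6476 0.1987 0.393 ] grasp z 0.229 w 0.0871 t 31.4 tilt [-2.4e-03 -3.0e-04 -1.0e+00]
.435,-.217,.23 [ 4.300e-01 -1.166e+01 -1.000e-02] rows>= 8.0
[(array([0.6475, 0.1998]), 51, np.float64(0.0005)), (array([0.6477, 0.1994]), 161, np.float64(0.0015))]
[(array([0.6478, 0.2   ]), 33, np.float64(0.0005)), (array([0.6474, 0.1991]), 185, np.float64(0.002))]
[(array([ 0.4299, -0.1774]), 33, np.float64(0.0085)), (array([ 0.4351, -0.2177]), 422, np.float64(0.0008))]
```

Emit:
move_arm(
  commands=[
    [[0.04,-1,0,0,0,0],[0.1,-2.3,0,0,0,0],[0.14,-3.7,0,0,0,0],[0.18,-5.1,0,0,0,0],[0.24,-6.5,0,0,0,0],[0.3,-7.9,0,0,0,0],[0.34,-9.3,0,0,0,0],[0.4,-10.6,0,0,0,0],[0.43,-11.4,0,0,0,0],[0.43,-11.66,0,0,0,0],[0.43,-11.66,0,0,0,0],[0.43,-11.66,0,0,0,0]],
  ],
)

```text
time: 33.0
position: [0.4359, -0.2158, 0.394]
tool_rot: [0.216, 0.976, 0.0, -0.0]
ft_force: [-0.6, 0.4, 0.6]
grip_width: 0.0869
grip_force: 0.0
```

```bash
python3 g.py .435,-.2175,.113
```

```text
[ 0.4359 -0.2158  0.394 ] grasp z 0.23 w 0.0869 t 33.0 tilt [-4.e-04  9.e-04 -1.e+00]
.435,-.2175,.113 [ 0.   -0.05  2.93] rows>= 2.0
```

Emit:
move_arm(
  commands=[
    [[0,-0.05,0.6,0,0,0],[0,-0.05,1.3,0,0,0],[0,-0.05,2,0,0,0],[0,-0.05,2.6,0,0,0],[0,-0.05,2.85,0,0,0],[0,-0.05,2.93,0,0,0],[0,-0.05,2.93,0,0,0],[0,-0.05,2.93,0,0,0]],
  ],
)

```text
time: 34.0
position: [0.435, -0.2187, 0.2779]
tool_rot: [0.216, 0.976, -0.0, 0.001]
ft_force: [-0.9, -1.0, -0.1]
grip_width: 0.0871
grip_force: 0.0
```

Emit:
move_arm(
  commands=[
    [[0,0,0,0,0,0],[0,0,0,0,0,0],[0,0,0,0,0,0],[0,0,0,0,0,0],[0,0,0,0,0,0],[0,0,0,0,0,0],[0,0,0,0,0,0],[0,0,0,0,0,0],[0,0,0,0,0,0]],
  ],
  claw=1,
)

```text
time: 35.12
position: [0.4347, -0.2185, 0.2771]
tool_rot: [0.216, 0.976, 0.0, -0.0]
ft_force: [1.0, 1.1, 0.6]
grip_width: 0.0453
grip_force: 30.0
```

Emit:
move_arm(
  commands=[
    [[0,0,-0.2,0,0,0],[0,0,-0.6,0,0,0],[0,0,-1,0,0,0],[0,0,-1,0,0,0],[0,0,-1,0,0,0],[0,0,-1,0,0,0]],
  ],
)

```text
time: 35.88
position: [0.4345, -0.2184, 0.3165]
tool_rot: [0.216, 0.976, 0.0, -0.001]
ft_force: [0.1, 0.0, -3.1]
grip_width: 0.0453
grip_force: 30.0
```

```bash
python3 g.py .6275,-.196,.153 .6275,-.196,.113
```

```text
[ 0.4345 -0.2184  0.3165] grasp z 0.1525 w 0.0453 t 35.88 tilt [-0.0012  0.001  -1.    ]
.6275,-.196,.153 [-4.14  2.55 -0.02] rows>= 4.0
.6275,-.196,.113 [-4.14  2.55  0.98] rows>= 4.0
```

Emit:
move_arm(
  commands=[
    [[-0.4,0.25,0,0,0,0],[-1.2,0.75,0,0,0,0],[-2.2,1.35,0,0,0,0],[-3.2,1.95,0,0,0,0],[-3.9,2.4,0,0,0,0],[-4.14,2.55,0,0,0,0],[-4.14,2.55,0.2,0,0,0],[-4.14,2.55,0.6,0,0,0],[-4.14,2.55,0.9,0,0,0],[-4.14,2.55,0.95,0,0,0],[-4.14,2.55,0.95,0,0,0],[-4.14,2.55,0.95,0,0,0]],
  ],
)

```text
time: 37.38
position: [0.6281, -0.1962, 0.2797]
tool_rot: [0.216, 0.976, -0.0, 0.001]
ft_force: [0.0, 0.1, -3.1]
grip_width: 0.0455
grip_force: 30.0
```

```bash
python3 g.py .6275,-.196,.113
```

```text
[ 0.6281 -0.1962  0.2797] grasp z 0.1157 w 0.0455 t 37.38 tilt [ 1.e-03 -6.e-04 -1.e+00]
.6275,-.196,.113 [ 0.01 -0.    0.07] rows>= 1.0
```

Emit:
move_arm(
  commands=[
    [[0,0,0.03,0,0,0],[0,0,0.06,0,0,0],[0,0,0.06,0,0,0],[0,0,0.06,0,0,0]],
  ],
)

```text
time: 37.88
position: [0.6281, -0.196, 0.2772]
tool_rot: [0.216, 0.976, -0.0, 0.0]
ft_force: [-0.3, 1.0, 0.8]
grip_width: 0.0454
grip_force: 30.0
```

Emit:
move_arm(
  commands=[
    [[0,0,0,0,0,0],[0,0,0,0,0,0],[0,0,0,0,0,0],[0,0,0,0,0,0],[0,0,0,0,0,0],[0,0,0,0,0,0],[0,0,0,0,0,0],[0,0,-1,0,0,0],[0,0,-2,0,0,0],[0,0,-3,0,0,0],[0,0,-3,0,0,0],[0,0,-3,0,0,0]],
  ],
  claw=-1,
)

```text
time: 39.38
position: [0.6275, -0.1958, 0.3962]
tool_rot: [0.216, 0.976, 0.0, -0.001]
ft_force: [-0.4, -0.0, -0.9]
grip_width: 0.0869
grip_force: 0.0
```

```bash
python3 g.py .6477,.1995,.235; python3 -c "
from m import *
c=clouds()
print(piece(c,(.6275,-.196),.095,.123,.023,.04))"
```

```text
[ 0.6275 -0.1958  0.3962] grasp z 0.2322 w 0.0869 t 39.38 tilt [-1.1e-03  6.0e-04 -1.0e+00]
.6477,.1995,.235 [ 3.71  9.17 -0.07] rows>= 7.0
[None, (array([ 0.6282, -0.1954]), 327, np.float64(0.001))]
```

Jar is home. Back to the beaker.

Emit:
move_arm(
  commands=[
    [[0.4,1,0,0,0,0],[0.9,2.2,0,0,0,0],[1.4,3.5,0,0,0,0],[1.9,4.8,0,0,0,0],[2.5,6.1,0,0,0,0],[3,7.4,0,0,0,0],[3.5,8.6,0,0,0,0],[3.71,9.17,0,0,0,0],[3.71,9.17,0,0,0,0],[3.71,9.17,0,0,0,0]],
  ],
)

```text
time: 40.72
position: [0.6484, 0.1977, 0.3961]
tool_rot: [0.217, 0.976, -0.001, -0.001]
ft_force: [-0.1, -0.1, -0.4]
grip_width: 0.087
grip_force: 0.0
```

```bash
python3 g.py .6477,.1995,.087; sed -i 's/^cl=clouds(1)/import sys\ncl=clouds(len(sys.argv)<2)/; s/^for n,c in C.items():/for n,c in ([("tri",C["tri"])] if len(sys.argv)>1 else C.items()):/' b.py; python3 b.py x | head -2
```

```text
[0.6484 0.1977 0.3961] grasp z 0.2321 w 0.087 t 40.73 tilt [-0.0013 -0.0012 -1.    ]
.6477,.1995,.087 [0.03 0.04 3.63] rows>= 3.0
tri 0 1187 [ 437.16 -216.06    2.22] 0.11 minrect [array([ 426., -202.]), array([126., 111.]), np.float64(37.0)]
tri 1 1849 [ 436.49 -216.79    2.22] 0.91 minrect [array([ 454., -215.]), array([112., 127.]), np.float64(7.0)]
```

Triangle centre confirmed at (0.437, -0.2163).

Emit:
move_arm(
  commands=[
    [[0.03,0.02,0.6,0,0,0],[0.03,0.02,1.4,0,0,0],[0.03,0.02,2.2,0,0,0],[0.03,0.02,2.9,0,0,0],[0.03,0.02,3.4,0,0,0],[0.03,0.02,3.6,0,0,0],[0.03,0.02,3.6,0,0,0],[0.03,0.02,3.6,0,0,0]],
  ],
)

```text
time: 41.82
position: [0.648, 0.2004, 0.254]
tool_rot: [0.216, 0.976, 0.0, 0.001]
ft_force: [-0.4, -0.3, 0.6]
grip_width: 0.0869
grip_force: 0.0
```

Emit:
move_arm(
  commands=[
    [[0,0,0,0,0,0],[0,0,0,0,0,0],[0,0,0,0,0,0],[0,0,0,0,0,0],[0,0,0,0,0,0],[0,0,0,0,0,0],[0,0,0,0,0,0],[0,0,0,0,0,0]],
  ],
  claw=1,
)

```text
time: 42.82
position: [0.6474, 0.2003, 0.2529]
tool_rot: [0.216, 0.976, -0.0, -0.0]
ft_force: [-0.7, -1.1, 2.2]
grip_width: 0.0559
grip_force: 30.0
```

Emit:
move_arm(
  commands=[
    [[0,0,-0.3,0,0,0],[0,0,-1,0,0,0],[0,0,-2,0,0,0],[0,0,-3,0,0,0],[0,0,-3.8,0,0,0],[0,0,-4,0,0,0],[0,0,-4,0,0,0],[0,0,-4,0,0,0]],
  ],
)

```text
time: 43.82
position: [0.647, 0.2003, 0.4105]
tool_rot: [0.216, 0.976, -0.001, -0.002]
ft_force: [-0.6, -0.7, -3.8]
grip_width: 0.0559
grip_force: 30.0
```

```bash
python3 g.py .437,-.2163,.245
```

```text
[0.647  0.2003 0.4105] grasp z 0.2465 w 0.0559 t 43.83 tilt [-4.e-03 -5.e-04 -1.e+00]
.437,-.2163,.245 [  0.36 -11.66   0.06] rows>= 8.0
```

Emit:
move_arm(
  commands=[
    [[0.02,-0.6,0,0,0,0],[0.06,-1.8,0,0,0,0],[0.1,-3.1,0,0,0,0],[0.14,-4.4,0,0,0,0],[0.18,-5.7,0,0,0,0],[0.22,-7,0,0,0,0],[0.26,-8.3,0,0,0,0],[0.3,-9.6,0,0,0,0],[0.34,-10.8,0,0,0,0],[0.36,-11.5,0,0,0,0],[0.36,-11.66,0,0,0,0],[0.36,-11.66,0,0,0,0]],
  ],
)

```text
time: 45.32
position: [0.4375, -0.2162, 0.412]
tool_rot: [0.217, 0.976, 0.001, -0.001]
ft_force: [-0.9, -0.3, -2.5]
grip_width: 0.0559
grip_force: 30.0
```

```bash
python3 g.py .437,-.2163,.1
```

```text
[ 0.4375 -0.2162  0.412 ] grasp z 0.248 w 0.0559 t 45.33 tilt [-0.001   0.0016 -1.    ]
.437,-.2163,.1 [ 0.   -0.01  3.7 ] rows>= 3.0
```

Emit:
move_arm(
  commands=[
    [[0,-0.01,0.5,0,0,0],[0,-0.01,1.3,0,0,0],[0,-0.01,2.2,0,0,0],[0,-0.01,3,0,0,0],[0,-0.01,3.4,0,0,0],[0,-0.01,3.6,0,0,0],[0,-0.01,3.65,0,0,0],[0,-0.01,3.65,0,0,0],[0,-0.01,3.65,0,0,0]],
  ],
)

```text
time: 46.45
position: [0.4376, -0.2168, 0.2674]
tool_rot: [0.216, 0.976, -0.0, 0.001]
ft_force: [-0.0, 0.2, -3.3]
grip_width: 0.0559
grip_force: 30.0
```

```bash
python3 g.py .437,-.2163,.0988
```

```text
[ 0.4376 -0.2168  0.2674] grasp z 0.1034 w 0.0559 t 46.45 tilt [ 0.0012 -0.001  -1.    ]
.437,-.2163,.0988 [0.02 0.   0.12] rows>= 1.0
```

Emit:
move_arm(
  commands=[
    [[0,0,0.04,0,0,0],[0,0,0.08,0,0,0],[0,0,0.11,0,0,0],[0,0,0.11,0,0,0],[0,0,0.11,0,0,0]],
  ],
)

```text
time: 47.08
position: [0.4374, -0.2168, 0.2628]
tool_rot: [0.216, 0.976, -0.0, 0.0]
ft_force: [-1.1, -0.2, 5.4]
grip_width: 0.0557
grip_force: 30.0
```

Emit:
move_arm(
  commands=[
    [[0,0,0,0,0,0],[0,0,0,0,0,0],[0,0,0,0,0,0],[0,0,0,0,0,0],[0,0,0,0,0,0],[0,0,0,0,0,0],[0,0,-1,0,0,0],[0,0,-2,0,0,0],[0,0,-3,0,0,0],[0,0,-3.8,0,0,0],[0,0,-3.8,0,0,0],[0,0,-3.8,0,0,0]],
  ],
  claw=-1,
)

```text
time: 48.58
position: [0.437, -0.2164, 0.4137]
tool_rot: [0.216, 0.976, 0.0, -0.001]
ft_force: [1.0, -0.3, -0.9]
grip_width: 0.0874
grip_force: 0.0
```

```bash
python3 g.py
python3 - <<'E'
from m import *
c=clouds()
for n,xy,a,b,r in (("bottle",(.449,-.0135),.115,.146,.015),("jar",(.628,-.196),.095,.123,.023),("beaker",(.437,-.2165),.05,.09,.028),("candle",(.629,-.0165),.102,.137,.019)): print(n,piece(c,xy,a,b,r,.04))
for W,p,ok in c:
    m=ok&(np.hypot(W[...,0]-.46,W[...,1]-.25)<.08)&(W[...,2]>.01)&(W[...,2]<.2);print("pot",np.percentile(W[m],[2,50,98],axis=0).round(3))
cv2.imwrite("pics/s3.png",c[1][1][60:340,120:460].astype(np.uint8))
E
```

```text
[ 0.437  -0.2164  0.4137] grasp z 0.2497 w 0.0874 t 48.58 tilt [-1.1e-03  9.0e-04 -1.0e+00]
bottle [(array([ 0.4496, -0.0138]), 11, np.float64(0.0002)), (array([ 0.4495, -0.0141]), 222, np.float64(0.0011))]
jar [(array([ 0.6283, -0.195 ]), 48, np.float64(0.0007)), (array([ 0.6281, -0.1954]), 322, np.float64(0.001))]
beaker [None, (array([ 0.4385, -0.2178]), 698, np.float64(0.0018))]
candle [(array([ 0.63  , -0.0158]), 51, np.float64(0.0022)), (array([ 0.6297, -0.0162]), 224, np.float64(0.0012))]
pot [[0.427 0.198 0.011]
 [0.46  0.236 0.058]
 [0.491 0.263 0.121]]
pot [[0.425 0.199 0.015]
 [0.445 0.227 0.068]
 [0.49  0.262 0.118]]
```

View pics/s3.png

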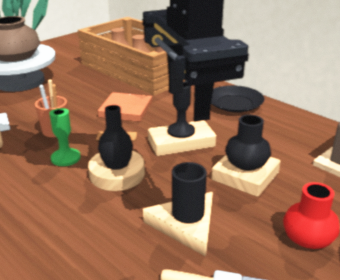

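The crop shows the beaker at (188,190) on the triangle, the bottle on the round, the candlestick on the oblong and the jar on the square. All stand upright within about 2 mm of centre, and the pot has not moved.

```bash
python3 -c "
from rig import *
print(hand_in())"
```

```text
the job is handed in; nothing more can be done
None
```

I handed the job in at about 49 s of the 147 s allowed: bottle, jar, beaker and candlestick all stand upright on their own bases, measured within about 2 mm of centre, and the pot of tools is unmoved; the hand-in returned no verdict.

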